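# Close up a row of pressed rice cakes

## Task

Line up the rice cakes on the packing board as one tight, straight row, each with a short end flush against the long far fence: slide the three loose cakes, without picking them up, along to the end stop at the left, closed up side against side. Lift the fourth cake out of the sloping mould, set it down on the board without dropping it, and close it up as the last one at the right-hand open end of the row. Leave the tape roll, the jar and the bowl where they are.

Things in the scene. Friction and masses are not known exactly. Their poses are not given: they have to be found in the camera images.
- board: Fixed dark wood packing board, 220 (x) x 310 (y) mm, top face 6 mm above the table; turned up to 0.15 rad, left or right of the mould. Origin: centre of its underside, z up. Steel fence, 12 mm thick, along its whole far edge (+x), inner face at x = +98 mm; end stop of the same bar along its left edge (+y), inner face at y = +143 mm; both rise to 22 mm above the table. Other two sides open
- corner (a point): Inner corner of fence and end stop on the board's top face: (98, 143, 6) mm in the board's frame. In a finished row the cakes' centres are at board x = 62 mm, y = 119, 71, 23 and -25 mm
- cake_left: The loose cake nearest the end stop at the start; hard ivory block of pressed dried rice, 72 long (its x) x 48 wide (its y) x 32 high mm, edges rounded 3 mm, faint lines across the top, about 90 g; origin at the centre of its underside, z up through its top. The three loose cakes lie flat, apart, askew by up to 0.4 rad from the board's x axis
- cake_middle: The middle one of the three loose cakes, same size and frame
- cake_right: The loose cake farthest from the end stop, same size and frame
- cake_mould: The fourth cake, same size and frame, lying in the mould: its x axis points up the slope, its z axis along the mould's normal, 30 degrees from vertical. Its lower 12 mm are in the cavity, its upper 20 mm stand out
- mould: Fixed aluminium mould on a grey foot, turned up to 0.2 rad; origin under it on the table. Its face slopes 30 degrees, looking up and to the mould's -x: normal (-0.5, 0, 0.866), up-slope (0.866, 0, 0.5). Face 130 mm along the slope (55 below to 75 above the cavity's centre) x 100 mm (y), 66 mm above the table over the cavity's centre. All within x = -50 to +81, y = -50 to +50 mm
- cavity (a point): Centre of the cavity's floor. Cavity 75 x 51 mm, 12 mm deep: 1.5 mm play round the cake. Draw the cake out along the normal, the tool tilted likewise, fingers on its 48 mm width (along y)
- lid_top (a point): Middle of the top edge of the mould's slatted steel lid, 100 mm wide, 8 mm thick, fixed open: it stands square to the face, 78 mm up-slope from the cavity's centre, 92 mm high, so it leans out over the cavity, in the way of a vertical tool
- tape: Bystander: cardboard-coloured tape roll lying flat, 90 mm across, 30 mm high, loose, beyond the board; origin at the centre of its underside
- jar: Bystander: small clear jar, 68 mm across, 75 mm high, loose; origin at the centre of its underside
- bowl: Bystander: steel bowl, 110 mm across, 45 mm high, loose; origin at the centre of its underside
Things that resemble listed ones, but are neither listed nor needed, are in the scene too. Leave any green or red look-alike of the cake_middle alone. Leave any brown look-alike of the cake_mould alone.

How it is judged:
By the outcome, as a careful person would: the job done as asked, in the order asked, and still so for the second after the job is handed in, with the robot touching nothing.
It also fails if it takes over 72 s, if anything falls off the work surface, if the arm or the gripper's body presses on something with over 40 N, if the wrist force passes 120 N, or if a joint passes its speed limit or range.

## Robot

A 6-joint arm with a two-finger parallel gripper is mounted at the origin on the work surface. World frame = base frame: x ahead of the robot, y to its left, z up, the work surface at z = 0. Lengths are in mm, angles in rad, forces in N, time in s.
With the tool pointing down it reaches from about 300 to 825 mm from the base axis. Payload 5.4 kg.
Tool frame: the origin (TCP) lies at the very end of the fingers, on their centre line; the grasp point (between the pads) lies behind it (env.grasp_offset is the z of the grasp point in the tool frame, in mm); z points along the fingers, y is the line along which they close (so a half turn about z gives the same grasp; the last joint's range is limited). The gripper opens to 92 mm and grips with 3 to 60 N. Pads are 20 mm wide; open, the fingers measure 128 mm over their backs; the gripper's body (75 mm by 189 mm) begins 69 mm behind the grasp point.
Start: joints at [-1.461, 0.158, 1.597, -0, 1.386, -0.21], TCP at [180.743, -545.837, 214.601] pointing down, gripper open.
Joint ranges: [-2.91, 2.91], [-0.94, 2.29], [0.18, 2.7], [-1.29, 4.43], [0.17, 2.64], [-3, 3]. Speed limits (rad/s): [2.57, 2.57, 3.14, 3.14, 3.14, 3.14].

## Interface

Orientations are given as [roll, pitch, yaw] about the fixed x, y, z axes, in that order (R = Rz(yaw) Ry(pitch) Rx(roll)).
In Python, from bench import env, jaws, solver, telemetry, snapshot, camera_info gives the robot as it stands. Calls block until the motion is done:
- env.goto(position, orientation): joint-space move of the TCP to a pose.
- env.movel(position, frame=None, rate=150, guard=None): straight line of the TCP; frame=None keeps the orientation; rate is the mean speed in mm/s. With guard (N) it stops when the force on the tool has changed by that much, and returns True; else False.
- env.move_joints(angles): joint-space move.
- jaws.gripper_open() and jaws.grasp(): open the fingers fully, or close them until they stop; the grip force is fixed at half the most.
- env.pause(seconds).
- solver.inverse_kinematics(position, orientation): joint angles nearest the present ones, or None.
- telemetry.get_obs(): the state.
- snapshot(name): name is "side" or "top" or "wrist"; returns the picture (420x560x3 uint8, blue, green, red); there is no depth.
- camera_info(name): a dict with "fx", "fy", "cx", "cy" (pixels), "view" (4x4, takes a point from world to camera coordinates). Camera axes: x right, y down, z forward; pixel columns grow to the right and rows downward; lengths in mm; the calibration is good to about 2 mm. A picture is of the moment at which its call begins: read the wrist's pose just before it. camera_info takes no time and is no camera call; for the wrist camera it gives the pose at the moment of the call.
A pose or a line that the arm cannot do raises env.MotionError and nothing moves.
- env.finish_job(): hands the job in; it is judged then, once.
The state is a dict: "t": time; "joint_pos": joint angles; "joint_velocities": joint speeds; "joint_efforts": joint torques, N m; "eef_pos": TCP position; "orientation": TCP orientation; "force": force on the tool from outside, world axes, zero at the start; "wrist_torque": the same for the moment, N m; "finger_gap": opening from 0.0 (shut) to 1.0 (fully open); "grip_force": force on a finger pad.
Only numpy, scipy, OpenCV 4.12 (cv2) and the standard library are available. Lean on these libraries where they do the work, as an engineer would, in place of code of your own. Each camera call takes 0.05 s, during which the arm holds its last target. There are 200 camera calls.

## Working session

There is one attempt and no reset: what is moved stays moved. The work goes in short steps, each a Python script; the robot and the scene stay as the last script left them, time stands still between calls to the robot, and variables do not carry over. Pictures are saved under pics/ and viewed, at most 10 in all, crops included, and the job is handed in when it is done.

```bash
mkdir -p pics; ls; python3 - <<'E'
from bench import env,telemetry,snapshot,camera_info
import cv2,numpy as np
for n in ("side","top"):
    cv2.imwrite(f"pics/{n}0.png",snapshot(n)); c=camera_info(n); print(n,c["fx"],c["cx"],c["cy"]); print(np.round(np.array(c["view"]),3).tolist())
o=telemetry.get_obs(); print(o["t"],o["orientation"],env.grasp_offset)
E
```

```text
pics
side 521.0882151529306 276.8358937011047 211.01805244093347
[[-0.881, -0.473, 0.003, 545.178], [-0.329, 0.609, -0.722, 243.538], [0.339, -0.637, -0.692, 1019.591], [0.0, 0.0, 0.0, 1.0]]
top 455.993242850242 276.92110063961735 218.21231797823012
[[-0.005, -1.0, -0.03, 104.454], [-0.986, 0.009, -0.168, 615.845], [0.169, 0.029, -0.985, 1064.165], [0.0, 0.0, 0.0, 1.0]]
0.1 [-3.13993710e+00 -2.99120912e-04  3.19809661e-01] -18.700000000000003
```

View pics/top0.png

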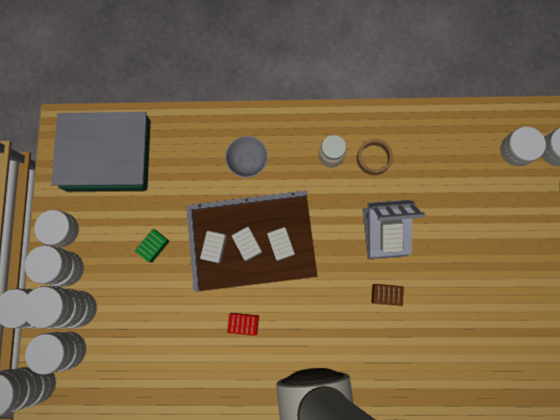

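View pics/side0.png

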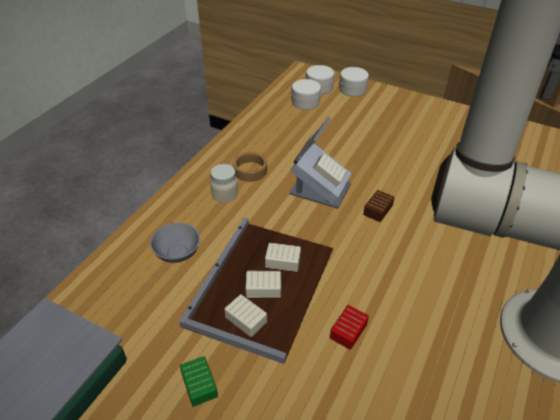

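The top view shows the board at about (252,242). Its cakes are at (213,246), (246,243) and (281,243), and the mould with its cake is at (392,236). The side view agrees. I'll get rough poses first, then wrist close-ups.

```bash
cat > h.py <<'E'
import cv2, numpy as np
from bench import env,jaws,solver,telemetry,snapshot,camera_info
def shot(n,name=None):
    c=camera_info(n); im=snapshot(n)
    if name: cv2.imwrite(f"pics/{name}.png",im)
    return im,c
def rays(c,px):
    V=np.array(c["view"]); px=np.asarray(px,float).reshape(-1,2)
    d=np.c_[(px[:,0]-c["cx"])/c["fx"],(px[:,1]-c["cy"])/c["fy"],np.ones(len(px))]@V[:3,:3]
    return -V[:3,:3].T@V[:3,3],d
def onplane(c,px,p0,n=(0,0,1)):
    o,d=rays(c,px); n=np.asarray(n,float); return o+d*((np.asarray(p0)-o)@n/(d@n))[:,None]
def proj(c,P):
    V=np.array(c["view"]); q=np.asarray(P,float).reshape(-1,3)@V[:3,:3].T+V[:3,3]
    return np.c_[q[:,0]/q[:,2]*c["fx"]+c["cx"],q[:,1]/q[:,2]*c["fy"]+c["cy"]]
def blobs(m,amin):
    cs,_=cv2.findContours(m.astype(np.uint8)*255,cv2.RETR_EXTERNAL,cv2.CHAIN_APPROX_NONE)
    return [k for k in cs if cv2.contourArea(k)>amin]
E
python3 - <<'E'
from h import *
im=cv2.imread("pics/top0.png"); c=camera_info("top")
hsv=cv2.cvtColor(im,cv2.COLOR_BGR2HSV)
for p in [(213,240),(246,243),(281,243),(392,236),(330,150),(400,250),(260,270),(250,215),(150,245)]: print(p,im[p[1],p[0]],hsv[p[1],p[0]])
m=(im.min(2)>110)&(hsv[...,1]<70)
for k in blobs(m,150):
    r=cv2.minAreaRect(k)
    if 190<r[0][0]<440 and 180<r[0][1]<280:
        print(np.round(r[0],1),np.round(r[1],1),round(r[2]), onplane(c,r[0],(0,0,38)).round(1))
m=(im.max(2)<75)
for k in blobs(m,3000):
    r=cv2.minAreaRect(k)
    if 200<r[0][0]<320: print("board",r,onplane(c,cv2.boxPoints(r),(0,0,6)).round(1).tolist())
E
```

```text
(213, 240) [158 165 166] [ 26  12 166]
(246, 243) [142 155 159] [ 23  27 159]
(281, 243) [141 154 158] [ 23  27 158]
(392, 236) [164 168 168] [ 30   6 168]
(330, 150) [158 166 160] [ 53  12 166]
(400, 250) [153 161 161] [ 30  13 161]
(260, 270) [19 37 65] [ 12 180  65]
(250, 215) [16 32 59] [ 11 186  59]
(150, 245) [ 75 122  80] [ 57  98 122]
[212.2 246.3] [18.7 29. ] 13 [[550.4 261.   38. ]]
[280.4 243.5] [28.6 19. ] 71 [[556.   92.4  38. ]]
[246.  243.3] [28.3 19.1] 62 [[557.2 177.2  38. ]]
[391. 233.] [46. 42.] 90 [[ 579.7 -179.4   38. ]]
board ((252.36489868164062, 242.4920654296875), (81.78434753417969, 118.94803619384766), 83.04703521728516) [[650.8, 330.1, 6.0], [685.5, 25.1, 6.0], [477.7, 3.6, 6.0], [443.6, 299.3, 6.0]]
```

```bash
python3 - <<'E'
from h import *
V=np.array(camera_info("wrist")["view"]); o=telemetry.get_obs()
C=-V[:3,:3].T@V[:3,3]; print("cam",C.round(1),"tcp",o["eef_pos"],"fwd",V[2,:3].round(3),"right",V[0,:3].round(3),camera_info("wrist")["fx"])
for y in(-1.57,0,1.57):
  for p in [(500,60,330),(500,-220,300)]: print(y,p,solver.inverse_kinematics(p,[3.14159,0,y]))
E
```

```text
cam [ 257.2 -519.3  382.9] tcp [ 180.6745849  -545.29398395  213.73209534] fwd [-0.273 -0.089 -0.958] right [ 0.314 -0.949 -0.001] 335.6932484183063
-1.57 (500, 60, 330) None
-1.57 (500, -220, 300) [-6.35800222e-01  3.96064356e-02  1.55742285e+00 -1.57800139e-06
  1.54456550e+00  2.50499615e+00]
0 (500, 60, 330) [-1.20970084e-01 -8.12452387e-02  1.61862449e+00 -2.63566892e-06
  1.60421308e+00  1.44982615e+00]
0 (500, -220, 300) [-6.35799885e-01  3.96034541e-02  1.55742592e+00 -2.13580524e-06
  1.54456170e+00  9.34996498e-01]
1.57 (500, 60, 330) [-1.20972028e-01 -8.12477963e-02  1.61862689e+00  3.18307657e-07
  1.60421092e+00 -1.20175691e-01]
1.57 (500, -220, 300) [-6.35802127e-01  3.96022937e-02  1.55742712e+00  1.57460405e-06
  1.54456111e+00 -6.35005841e-01]
```

```bash
python3 - <<'E'
from h import *
import pickle
D=[]
for i,p in enumerate([(450,-185,240),(480,165,240)]):
    env.goto(p,[np.pi,0,0]); D.append(shot("wrist",f"w{i}"))
    o=telemetry.get_obs(); print(o["t"],o["eef_pos"])
pickle.dump(D,open("d.pkl","wb"))
cv2.imwrite("pics/w01.png",cv2.resize(np.vstack([D[0][0][:300],D[1][0][:300]]),(560,600)))
E
```

```text
1.8 [ 449.79651041 -185.79810641  239.92565742]
3.175 [480.40232661 163.88316351 239.99538   ]
```

View pics/w01.png

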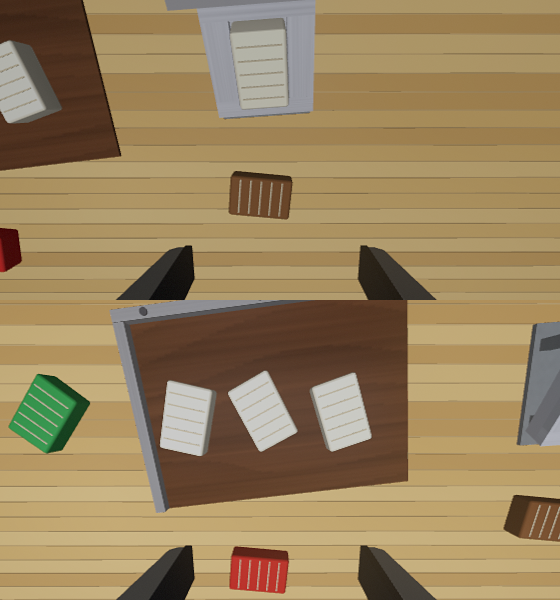

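The first picture shows the mould cake's top face at about (230–288, 22–108) and the brown decoy at (261,196). The second shows the whole board apart from its far-right corner, with loose cakes at (187,118), (262,111) and (341,112) once the 300-row stacking offset is removed. Next I'll measure.

```bash
cat > meas.py <<'E'
from h import *
def dominant(P):  # rect centre, sides, angle of long side in (-pi/2,pi/2]
    r=cv2.minAreaRect(P[:,:2].astype(np.float32)); b=cv2.boxPoints(r)
    e=[b[1]-b[0],b[2]-b[1]]; L=[np.linalg.norm(v) for v in e]; v=e[int(np.argmax(L))]
    if v[0]<0: v=-v
    return np.array(r[0]),sorted(L),np.arctan2(v[1],v[0])
def loose(im,c,thr=None):
    g=im.min(2); sat=cv2.cvtColor(im,cv2.COLOR_BGR2HSV)[...,1]
    out=[]
    m=(g>(thr or 165))&(sat<45); m=cv2.morphologyEx(m.astype(np.uint8),cv2.MORPH_CLOSE,np.ones((5,5)))
    for k in blobs(m,900):
        P=onplane(c,k.reshape(-1,2),(0,0,38)); ce,L,a=dominant(P)
        if 40<L[0]<60 and 60<L[1]<90: out.append((ce,L,a))
    return sorted(out,key=lambda t:-t[0][1])
def board(im,c):
    m=((im.max(2)<115)&(im[...,2].astype(int)-im[...,0]>18)).astype(np.uint8)
    m=cv2.morphologyEx(m,cv2.MORPH_OPEN,np.ones((5,5)))
    k=max(blobs(m,5000),key=cv2.contourArea); q=k.reshape(-1,2)
    q=q[(q[:,0]>3)&(q[:,0]<556)&(q[:,1]>3)&(q[:,1]<416)]
    P=onplane(c,q,(0,0,6))[:,:2]; ce,L,a=dominant(P)
    th=a-np.pi/2 if a>0 else a+np.pi/2   # board yaw; long side = board y
    u=np.array([np.cos(th),np.sin(th)]); v=np.array([-u[1],u[0]])
    res={}
    for nm,ax,ot,s in (("far",u,v,1),("near",u,v,-1),("left",v,u,1),("right",v,u,-1)):
        d=P@ax*s; o=P@ot; lim=np.percentile(d,99)
        s_=d>lim-8
        s_&=(o>np.percentile(o,10))&(o<np.percentile(o,90))
        for _ in range(3):
            vx,vy,x0,y0=cv2.fitLine(P[s_].astype(np.float32),cv2.DIST_HUBER,0,.01,.01).ravel()
            n=np.array([-vy,vx]); n*=np.sign(n@ax)*s; s_=s_&(abs((P-[x0,y0])@n)<2.5)
        res[nm]=(np.array([x0,y0]),n,s_.sum(),np.arctan2(n[1],n[0]))
    return (ce,L,th),res
E
python3 - <<'E'
from meas import *
import pickle
D=pickle.load(open("d.pkl","rb")); im,c=D[1]
for p in [(187,118),(300,50),(205,130),(135,110),(350,170),(450,200)]: print(p,im[p[1],p[0]])
for l in loose(im,c): print(l)
b,r=board(im,c); print(b)
for k,v in r.items(): print(k,v)
X=lambda a,b: np.linalg.solve(np.array([a[1],b[1]]),[a[0]@a[1],b[0]@b[1]])
for a in("far","near"):
    for bb in("left","right"): print(a,bb,X(r[a],r[bb]).round(1))
im,c=D[0]; g=im.min(2); print(g[60,225:300].tolist(),g[15:115,260].tolist())
E
```

```text
(187, 118) [199 201 201]
(300, 50) [37 53 80]
(205, 130) [157 168 172]
(135, 110) [149 145 145]
(350, 170) [ 45  67 100]
(450, 200) [118 165 188]
(array([550.22747803, 261.96392822]), [np.float32(45.84021), np.float32(69.74371)], np.float32(-0.21871324))
(array([557.14801025, 178.6023407 ]), [np.float32(45.756138), np.float32(69.96576)], np.float32(0.48953798))
(array([556.23956299,  94.00760651]), [np.float32(45.980927), np.float32(69.819954)], np.float32(0.3275153))
(array([562.36975098, 162.97157288]), [np.float32(206.84409), np.float32(296.78946)], np.float32(0.114938855))
far (array([657.5722 , 236.03734], dtype=float32), array([0.9933791 , 0.11488236], dtype=float32), np.int64(160), np.float32(0.11513657))
near (array([460.41437, 150.05644], dtype=float32), array([-0.99343663, -0.11438368], dtype=float32), np.int64(238), np.float32(-3.0269582))
left (array([550.69806, 310.15085], dtype=float32), array([-0.11500552,  0.9933649 ], dtype=float32), np.int64(183), np.float32(1.686057))
right (array([595.0491  ,  18.019411], dtype=float32), array([ 0.11775514, -0.99304265], dtype=flo
[... 318 characters left out ...]
126, 126, 126, 126, 127, 128, 130, 131, 130, 137, 140, 140, 148, 150, 151, 150, 157, 160, 160, 167, 170, 170, 169, 169, 161, 147, 123, 123, 143, 153, 156, 157, 152, 150, 150, 152, 152, 149, 150, 152] [153, 148, 148, 149, 134, 107, 110, 111, 112, 112, 112, 113, 113, 114, 115, 132, 157, 167, 167, 167, 167, 168, 167, 167, 167, 167, 167, 167, 167, 168, 146, 126, 151, 168, 167, 167, 167, 167, 167, 167, 166, 167, 168, 168, 153, 126, 151, 168, 168, 167, 167, 167, 167, 167, 167, 166, 168, 167, 120, 130, 170, 167, 166, 166, 167, 167, 166, 166, 166, 167, 152, 124, 150, 168, 166, 166, 166, 166, 165, 166, 166, 166, 151, 125, 149, 167, 166, 166, 165, 166, 166, 166, 153, 140, 153, 151, 152, 152, 152, 154]
```

```bash
cat > brd.py <<'E'
from h import *
TH=0.1150; U=np.array([np.cos(TH),np.sin(TH)]); W=np.array([-U[1],U[0]]); CO=np.array([648.3,322.3])
def w(bx,by,z): return np.r_[CO+(bx-98)*U+(by-143)*W,z]
def b(p): d=np.asarray(p)[:2]-CO; return np.array([98+d@U,143+d@W])
DN=[np.pi,0,TH]
def at(tag):
    o=telemetry.get_obs(); print(tag,round(o["t"],2),b(o["eef_pos"]).round(1),round(o["eef_pos"][2],1),"F",np.round(o["force"],1))
def push(bx0,by0,bx1,by1,z=16,guard=10,rate=80,over=60):
    "from above start, down, push to the end or to contact, back off, up"
    env.goto(w(bx0,by0,over),DN); env.movel(w(bx0,by0,z))
    d=np.array([bx1-bx0,by1-by0],float); d/=np.hypot(*d)
    hit=env.movel(w(bx1,by1,z),rate=rate,guard=guard); at(f"push hit={hit}")
    e=b(telemetry.get_obs()["eef_pos"])-4*d; env.movel(w(*e,z),rate=100); env.movel(w(*e,over),rate=250)
E
python3 - <<'E'
from brd import *
import pickle
im,c=pickle.load(open("d.pkl","rb"))[0]
m=((im.min(2)>135)&(im[...,2].astype(int)>=im[...,0])).astype(np.uint8); m[:,:215]=0;m[:,300:]=0;m[125:]=0
m=cv2.morphologyEx(m,cv2.MORPH_CLOSE,np.ones((5,5)))
m=cv2.morphologyEx(m,cv2.MORPH_OPEN,np.ones((5,5)))
k=max(blobs(m,500),key=cv2.contourArea).reshape(-1,2); print("bbox",cv2.boundingRect(k))
yaw=0.
p0=onplane(c,k.mean(0),(0,0,83.3))[0]
for _ in range(8):
    n=np.array([-.5*np.cos(yaw),-.5*np.sin(yaw),.866]); s=np.array([.866*np.cos(yaw),.866*np.sin(yaw),.5]); y=np.cross(n,s)
    P=onplane(c,k,p0,n)-p0
    r=cv2.minAreaRect(np.c_[P@s,P@y].astype(np.float32)); bx=cv2.boxPoints(r)
    e=max((bx[1]-bx[0],bx[2]-bx[1]),key=np.linalg.norm); e=e*np.sign(e[0])
    ce=p0+r[0][0]*s+r[0][1]*y; ctr=proj(c,ce); p0=onplane(c,ctr,(0,0,83.3))[0]
    a=np.arctan2(e[1],e[0]); d=e[0]*s+e[1]*y; yaw=np.arctan2(d[1],d[0])
print("cake top centre",p0.round(1),"yaw",yaw,"size",r[1],"residual",a)
np.save("mould.npy",np.r_[p0,yaw])
# cross-check: top camera projection
print(proj(camera_info("top"),p0),proj(camera_info("side"),p0))
n=np.array([-.5*np.cos(yaw),-.5*np.sin(yaw),.866]); T=p0-18*n
print(solver.inverse_kinematics(T,[np.pi,-np.pi/6,yaw]),solver.inverse_kinematics(T+90*n,[np.pi,-np.pi/6,yaw]))
for nm,p in (("a",(550.2,262)),("b",(557.1,178.6)),("c",(556.2,94))): print(nm,b(p))
jaws.grasp(); at("closed")
push(-75,94.4,20,94.4); 
E
```

```text
bbox (230, 29, 58, 80)
cake top centre [ 561.6 -171.4   83.3] yaw 0.06678494180329049 size (70.88137817382812, 46.38673400878906) residual 0.0
[[392.1159615  238.04885301]] [[331.13810415 167.35591078]]
[-0.68775541  0.08613084  2.09255355  0.5979355   0.65401125  0.39191034] [-0.76572414 -0.16746101  2.15494539  0.51350709  0.85233472  0.45467356]
a [-6.37125365 94.35494464]
b [-9.08670345 10.71406748]
c [-19.6883286  -73.22385926]
closed 4.53 [-87.2   6.1] 240.0 F [ 0.4 -0.2 -0.7]
push hit=True 6.87 [15.7 94.3] 15.4 F [ 0.6 -0.1 -0.1]
```

```bash
python3 - <<'E'
from brd import *
push(60,44,60,84)
push(-80,10.7,20,10.7)
env.goto(w(-105,20,250),DN)
im,c=shot("wrist","w2"); at("")
E
```

```text
push hit=True 8.74 [60.5 79.9] 17.0 F [ 0.6 -3.5  2.8]
push hit=True 11.56 [15.8 10.5] 15.5 F [ 0.3  0.1 -0.2]
 13.07 [-105.5   19.8] 247.7 F [ 0.7 -0.  -1. ]
```

View pics/w2.png

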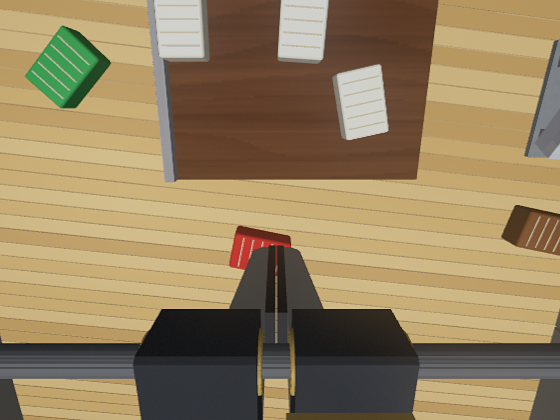

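The left cake is home against the end stop at about (182,30). The middle one is flush with the fence at (303,30), and the right one hasn't moved, at (361,102). Continuing with the same pushes.

```bash
python3 - <<'E'
from brd import *
push(60,-40,60,38)
push(-85,-73,20,-73)
push(60,-124,60,-10)
for y in (23,71,119): push(6,y,20,y,over=55)
env.goto(w(-45,40,280),DN)
im,c=shot("wrist","w3"); at("")
E
```

```text
push hit=True 15.38 [59.7 31.8] 15.8 F [ 0.8 -3.   1.8]
push hit=True 18.32 [ 15.9 -73.1] 15.5 F [ 0.2 -0.2 -0.7]
push hit=True 20.98 [ 59.8 -16.2] 15.8 F [ 0.1 -1.9  2.6]
push hit=True 22.57 [16.5 22.9] 15.8 F [ 0.7 -0.2 -0.2]
push hit=True 24.07 [16.5 70.8] 15.8 F [-1.2  0.1 -0.1]
push hit=True 25.58 [ 16.4 118.8] 15.8 F [-0.9 -0.5  0.9]
 27.16 [-45.8  40.2] 277.2 F [-1.  -0.1 -0.2]
```

View pics/w3.png

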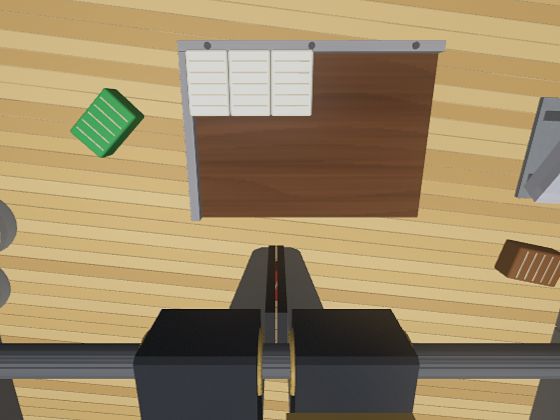

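The three cakes form one tight row in the corner at (187–312, 51–115), flush with both the fence and the end stop. Before gripping the mould cake, I'll cross-check its pose in the top and side views.

```bash
python3 - <<'E'
from brd import *
M=np.load("mould.npy"); p0,yaw=M[:3],M[3]
n=np.array([-.5*np.cos(yaw),-.5*np.sin(yaw),.866]); s=np.array([.866*np.cos(yaw),.866*np.sin(yaw),.5]); y=np.cross(n,s)
for nm in("top","side"):
    im=cv2.imread(f"pics/{nm}0.png"); c=camera_info(nm); q=proj(c,p0)[0]
    m=((im.min(2)>125)&(im[...,2].astype(int)>=im[...,0])).astype(np.uint8)
    mm=np.zeros_like(m); x0,y0=q.round().astype(int); mm[y0-32:y0+32,x0-32:x0+32]=1; m=cv2.morphologyEx(m*mm,cv2.MORPH_CLOSE,np.ones((3,3)))
    k=max(blobs(m,50),key=cv2.contourArea); r=cv2.minAreaRect(k)
    C=proj(c,[p0+i*36*s+j*24*y for i in(-1,1) for j in(-1,1)])
    print(nm,"pred",q.round(1),"seen",np.round(r[0],1),np.round(r[1],1),"predcorners",C.round(0).tolist(),"seen",cv2.boxPoints(r).round(0).tolist())
O=[np.pi,-np.pi/6,yaw]; T=p0-18*n
jaws.gripper_open()
env.goto(T+130*n,O); at("")
im,c=shot("wrist","w4"); print(proj(c,[p0+i*36*s+j*24*y for i in(-1,1) for j in(-1,1)]).round(0).tolist())
E
```

```text
top pred [392.1 238. ] seen [392. 238.] [28. 20.] predcorners [[402.0, 251.0], [382.0, 253.0], [403.0, 223.0], [382.0, 225.0]] seen [[382.0, 224.0], [402.0, 224.0], [402.0, 252.0], [382.0, 252.0]]
side pred [331.1 167.4] seen [330.2 165.5] [34.8 14.9] predcorners [[346.0, 171.0], [339.0, 182.0], [323.0, 153.0], [316.0, 164.0]] seen [[312.0, 161.0], [321.0, 149.0], [349.0, 170.0], [339.0, 182.0]]
 29.99 [-100.2 -334.5] 180.8 F [0.3 0.5 1. ]
[[303.0, 244.0], [250.0, 244.0], [305.0, 164.0], [248.0, 164.0]]
```

View pics/w4.png

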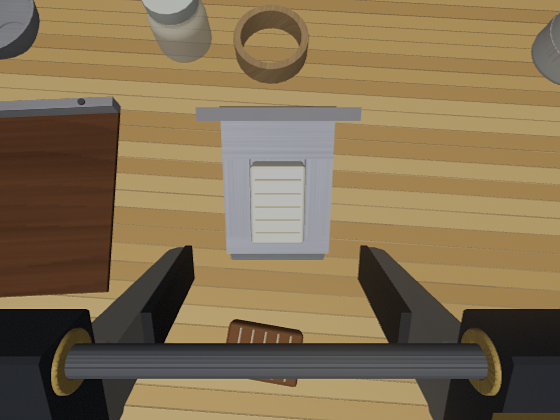

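The tilted wrist view shows the cake's top face at (251–304, 166–243), which matches the prediction within 1–2 px. Its edges run square to the tool. I'll grip it and draw it out.

```bash
python3 - <<'E'
from brd import *
M=np.load("mould.npy"); p0,yaw=M[:3],M[3]
n=np.array([-.5*np.cos(yaw),-.5*np.sin(yaw),.866])
O=[np.pi,-np.pi/6,yaw]; T=p0-17*n
env.movel(T+25*n,rate=150); print("guard",env.movel(T,rate=60,guard=8)); p=telemetry.get_obs()["eef_pos"]; print((p-T)@n, p-T)
jaws.grasp(); o=telemetry.get_obs(); print(o["finger_gap"]*92,o["grip_force"]); at("")
env.movel(T+25*n,rate=50); env.movel(T+130*n,rate=150); o=telemetry.get_obs(); print(o["finger_gap"]*92,o["grip_force"]); at("drawn")
env.goto(w(57,-80,90),DN); at("above"); o=telemetry.get_obs(); print(o["finger_gap"]*92,o["grip_force"])
cv2.imwrite("pics/s5.png",snapshot("side"))
E
```

```text
guard False
-0.0012342581382327018 [-0.00989432  0.02545607 -0.00614432]
47.928489169049044 29.99952346086502
 32.18 [ -36.3 -338. ] 68.6 F [-0.5 -0.3  1.4]
47.84820437219839 29.999130964279175
drawn 33.68 [-101.4 -334.4] 180.2 F [ 0.4 -0.3  0. ]
above 34.89 [ 56.8 -80.9] 89.9 F [-0.4 -0.1 -0.4]
47.786115410319226 29.47926789522171
```

View pics/s5.png

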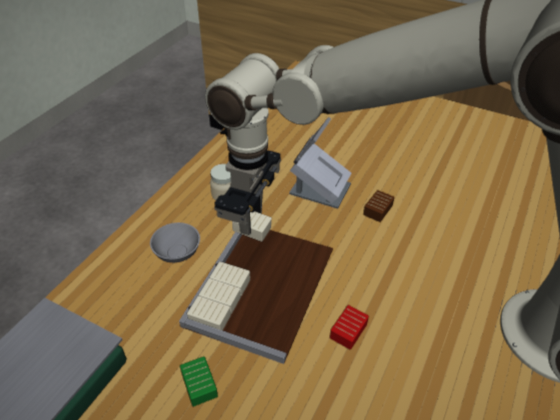

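The cake is held level over the board at (255,226). The mould is empty and the row is intact. Setting the cake down and closing it up.

```bash
python3 - <<'E'
from brd import *
env.movel(w(57,-80,30),rate=120); h=env.movel(w(57,-80,19.5),rate=20,guard=3); at(f"down {h}")
jaws.gripper_open(); env.movel(w(57,-80,75),rate=150)
env.goto(w(60,-134,75),DN); jaws.grasp()
push(60,-134,60,-58,rate=70)
push(4,-25,20,-25,over=55)
for y in (23,): push(6,y,20,y,over=55)
push(60,-76,60,-58,over=55)
env.goto(w(-45,30,280),DN)
im,c=shot("wrist","w6"); cv2.imwrite("pics/w6c.png",cv2.resize(im[20:240,150:470],None,fx=2.4,fy=2.4)); at("")
E
```

```text
down True 36.04 [ 57.8 -79.8] 22.2 F [0.2 0.6 3.6]
push hit=True 40.63 [ 59.6 -64.2] 15.9 F [ 0.2 -1.2  2.8]
push hit=True 42.25 [ 16.5 -25.1] 15.9 F [-0.8  0.   0.8]
push hit=True 43.76 [16.5 22.8] 15.8 F [-0.2 -0.2  0.8]
push hit=True 45.49 [ 61.1 -64. ] 17.4 F [ 0.6 -4.1  1.9]
 47.14 [-45.4  29.4] 277.6 F [-0.2  0.1 -0.5]
```

View pics/w6c.png

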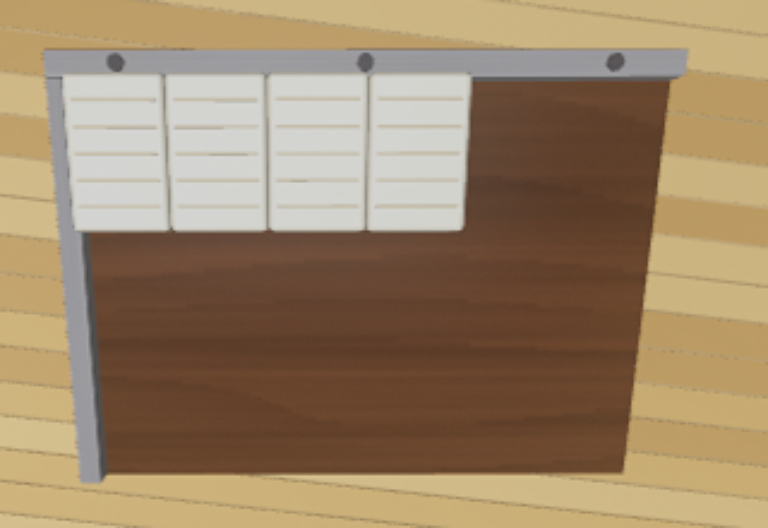

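All four cakes are in one tight, straight row in the corner (crop 63–470, 73–232), flush with the fence and the end stop. Handing in.

```bash
python3 -c "
from bench import env
print(env.finish_job())"
```

```text
the job is handed in; nothing more can be done
None
```

The job is handed in at about 47 s of the 72 s allowed: all four cakes sit in one tight row against the fence and end stop, with the mould cake last on the right, and I never touched the tape, jar or bowl.

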